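# Switch off the vibrating table and hold the sample carrier level above it

## Task

Switch off the small bench vibrating table by flipping the toggle lever on its switch box from the stop near you all the way over to the far stop, while the carrier still stands on the deck. Then take the carrier (with the tin and the mortar standing in it) by its wooden grip bar, lift it straight up about 10 cm clear of the deck and hold it there level and still, with nothing tipped or spilled out of it and the other things on the work table left alone. Finish while holding it in the air: do not set it down or let go.

Things in the scene. Friction and masses are not known exactly. Their poses are not given: they have to be found in the camera images.
- vibrating_table: Grey bench machine bolted to the work table, 140 mm (its x) x 330 mm (its y, from -150 to +180). Origin at table-top height, its x axis points roughly away from the robot, z up. A flat deck 50 mm above the table covers y -150 to +82 mm, with a rim 6 mm high; a switch box (100 x 74 mm, top 72 mm above the table) stands at its +y (left) end.
- deck_center (a point): Centre of the deck's upper surface, 50 mm above the work table, axes as those of the vibrating table.
- lever_pivot (a point): Hinge axis of the toggle lever between two small cheeks on the switch box, 82 mm above the work table, at x 0, y +145 mm of the vibrating table; the axis runs along the machine's y. Axes as those of the vibrating table. The cheeks' tops are 90 mm above the work table.
- lever_arm (a joint): Toggle lever, rad: 0 = on (leaning 0.55 rad from upright toward the machine's -x, toward the robot), 1.1 = off (leaning 0.55 rad toward the machine's +x, away). It is top-heavy: once past upright (0.55) it falls over to the far stop by itself and stays there; a push of 1 to 2 N flips it. The stops are rigid: stop pushing soon after it has passed upright, for a finger driven on against the stopped lever jams.
- lever_tip (a point): Top end of the toggle lever, 82 mm from its pivot; steel rod 10 mm thick, round black grip up to 20 mm thick on its upper 40 mm.
- carrier: Loose aluminium tray standing on the deck, 98 mm (its x) x 190 mm (its y), walls 30 mm high and 4 mm thick, floor 4 mm thick, a divider across the middle making two pockets centred at y -48 and +48 mm. Uprights at both ends carry the grip bar. About 0.30 kg empty. Origin at the centre of the underside, z up.
- grip_bar (a point): Centre of the carrier's wooden grip bar, 140 mm above the carrier's underside; the bar runs along the carrier's y, is 14 mm wide (x) and 20 mm high (z) and free over 189 mm between the uprights. Axes as those of the carrier.
- tin: White round lidded moisture tin, 57 mm across, 38 mm high, about 0.10 kg, standing loose in one pocket of the carrier. Origin at the centre of its underside, z up.
- mortar: White porcelain mortar 79 mm across and 46 mm high with a pestle standing in it (84 mm to the pestle's end), about 0.24 kg, standing loose in the other pocket; which pocket varies, so the carrier's balance point lies up to about 15 mm from the bar's middle on the mortar's side. Origin at the centre of its underside, z up.
- spare_tin: Bystander: another such tin, 57 mm across, 38 mm high, on the work table at the right (-y) end of the machine.
- brush: Bystander: flat wooden brush, 175 mm long, lying on the work table close behind the machine.
- grooving_tool: Bystander: small brass grooving tool, 111 mm long, lying on the right of the work table.
- steel_dish: Bystander: shallow round dish, 117 mm across, 17 mm high, at the left.
- squeeze_bottle: Bystander: white squeeze bottle with a nozzle, 54 mm across, 158 mm high, at the right.
- weight_case: Bystander: dark hinged case, 71 x 118 x 30 mm, at the right near the robot.
There are look-alikes about, which are no part of the job. Leave any blue, orange or yellow look-alike of the tin alone.

How it is judged:
On the way, in this order (a step that is already met when the one before it is completed fails the run):
1. the lever is over at its far (off) stop while the carrier still stands on the deck (value of joint lever_arm above 0.95 rad and z of carrier in the frame of deck_center below 0.01 m), for 0.2 s.
2. the loaded carrier is up in the air, level, clear of the deck (z of carrier in the frame of deck_center between 0.06 and 0.18 m and angle between carrier's own z axis and vertical below 0.12 rad and contact force between carrier and vibrating_table below 0.1 N), for 0.3 s.
At the end, for the whole second after the job is handed in: Lever at its off stop (over 0.95 rad). Fingers hold the carrier 60 to 180 mm above the deck, within 100 mm of its centre, off the machine, tilted under 0.12 rad, still (under 0.03 m/s, 0.15 rad/s), tin and mortar upright (under 0.2 rad) in it (all of step 2 and value of joint lever_arm above 0.95 rad and horizontal distance between carrier and deck_center below 0.1 m and contact force between carrier and the fingers above 2 N and linear speed of carrier below 0.03 m/s and angular speed of carrier below 0.15 rad/s and z of each of mortar, tin in the frame of carrier below 0.02 m and angle between each of mortar, tin's own z axis and vertical below 0.2 rad and horizontal distance between each of mortar, tin and carrier below 0.085 m); the arm keeps its last pose, push and grip.
It fails at once if the carrier is tipped more than 0.3 rad (angle between carrier's own z axis and vertical above 0.3 rad).
It fails at once if the tin or the mortar tips over or leaves the carrier (angle between any of mortar, tin's own z axis and vertical above 0.5 rad or distance between any of mortar, tin and carrier above 0.1 m).
It fails at once if a bystander is pushed more than 30 mm (distance of any of spare_tin, brush, grooving_tool, steel_dish, squeeze_bottle, weight_case from where it was at the start of the episode above 0.03 m).
It also fails if it takes over 48 s, if anything falls off the work surface, if the arm or the gripper's body presses on something with over 40 N, if the wrist force passes 120 N, or if a joint passes its speed limit or range.

## Robot

A 6-joint arm with a two-finger parallel gripper is mounted at the origin on a cart in front of the work surface, level with it; the furniture and walls round the work are solid. World frame = base frame: x ahead of the robot, y to its left, z up, the work surface at z = 0. Lengths are in m, angles in rad, forces in N, time in s.
With the tool pointing down it reaches from about 0.35 to 0.775 m from the base axis. Payload 7.3 kg.
Tool frame: the origin (TCP) lies midway between the tips of the shut fingers; the grasp point (between the pads) lies 19 mm behind it (robot.grasp_offset is the z of the grasp point in the tool frame, in m); z points along the fingers, y is the direction in which the jaws open and shut (so a half turn about z gives the same grasp; the last joint's range is limited). The gripper opens to 92 mm and grips with 3 to 60 N. Pads are 19 mm wide; open, the fingers measure 130 mm over their backs; the gripper's body (75 mm by 190 mm) begins 47 mm behind the grasp point.
Start: joints at [1.07, 0.342, 1.524, -0, 1.275, -0.146], TCP at [0.182, 0.492, 0.193] pointing down, gripper open.
Joint ranges: [-2.53, 2.53], [-0.77, 2.02], [0.04, 2.7], [-1, 4.14], [0.28, 2.66], [-3.11, 3.11]. Speed limits (rad/s): [2.57, 2.57, 3.14, 3.14, 3.14, 3.14].

## Interface

Orientations are given as [roll, pitch, yaw] about the fixed x, y, z axes, in that order (R = Rz(yaw) Ry(pitch) Rx(roll)).
In Python, from cell import observe, imaging, workorder, robot gives the robot as it stands. The module is installed in compiled form; this text tells all that it offers.
- The arm moves only by the tool send_rows, never from a script. Its argument "series" is a list of rows, each a list of 7 numbers: the shift along the tool's x, y, z in m, then the turn, a rotation vector about the tool's x, y, z in rad, then the closure, from 0 (fully open) to 1 (shut). A call has 1 to 5 rows; each row shifts and turns the commanded pose from where the row before left it, along the tool's axes as they then stand; what a row does not reach is not made up. A row lasts 1/12 s, in which the tool goes at most 41.7 mm and 7.16 degrees, less where a joint would pass 70% of its speed; a pose out of reach is approached as far as the arm can. A call is refused whole if a number of a shift passes 0.0417 or a number of a turn 0.125, either way. A call with a gripper value outside its range is refused whole. The fingers move at their own pace and stop on an object; "newtons" is the grip in N (left out, the last holds). Time passes only in rows, so rows that do not move let the fingers close. It gives the time, the measured TCP pose, the force and the opening at its end, in the units of the state.
- observe(): the state, without advancing time (a new reading comes with each control period).
- imaging.read_camera(name): name is "scene" or "top" or "wrist"; returns a dict with "color" (480x640x3 uint8, red, green, blue), "range_z" (480x640 float32, m along the optical axis (not along the pixel's ray), 0 where there is no reading), "vfov" (degrees; the focal length in pixels is half the picture's height over the tangent of half this angle, whatever the lens; pixels are square), "cx", "cy" (the principal point, pixels), "T" (4x4, takes a point from camera to world coordinates). Camera axes: x right, y down, z forward; pixel columns grow to the right and rows downward; lengths in m; the calibration is good to about 2 mm. A picture is of the moment at which its call begins.
- workorder.hand_in(): hands the job in, once; it reports no verdict.
The state is a dict: "time": time; "qpos": joint angles; "qvel": joint speeds; "joint_efforts": joint torques, N m; "tool_pos": TCP position; "tool_rot": TCP orientation; "contact_force": force on the tool from outside, world axes, zero at the start; "torque": the same for the moment, N m; "opening": finger opening in m.
Only numpy, scipy, OpenCV 4.12 (cv2) and the standard library are available. Lean on these libraries where they do the work, as an engineer would, in place of code of your own. Each camera call takes 0.05 s, during which the arm holds its last target.

## Working session

There is one attempt and no reset: what is moved stays moved. The work goes in short steps, Python scripts to look and compute and a tool call to move; the robot and the scene stay as the last step left them, time stands still between calls to the robot, and variables do not carry over. Pictures are saved under pics/ and viewed, and the job is handed in when it is done.

Besides the shell and the picture viewer there is one more tool, called after "Call:" by a JSON object that holds its "op" and its "data", one argument or row to a line. send_rows: Moves the arm, as the interface text tells. Its arguments: {"type":"object","properties":{"series":{"type":"array","items":{"type":"array","items":{"type":"number"}}},"newtons":{"type":"number"}},"required":["series"]}

```bash
mkdir -p pics
cat > h.py <<'E'
import numpy as np, cv2
from cell import observe, imaging, workorder, robot
def cam(n):
    d=imaging.read_camera(n); return d
def save(d,name):
    cv2.imwrite('pics/'+name,cv2.cvtColor(d['color'],cv2.COLOR_RGB2BGR))
def P(d):
    h,w=d['range_z'].shape; f=h/2/np.tan(np.radians(d['vfov'])/2)
    v,u=np.mgrid[:h,:w]; z=d['range_z']
    c=np.stack([(u-d['cx'])/f*z,(v-d['cy'])/f*z,z,np.ones_like(z)],-1)
    return (c@d['T'].T)[...,:3]
E
python3 - <<'E'
from h import *
print(observe(), robot.grasp_offset)
for n in ['scene','top','wrist']:
    d=cam(n); save(d,n+'0.png'); np.savez('/tmp/'+n+'0.npz',**d); print(n,d['vfov'],d['cx'],d['cy'],d['T'].round(3).tolist())
E
```

```text
{'time': 0.0, 'qpos': array([ 1.06998337e+00,  3.42730105e-01,  1.52501688e+00, -7.11881805e-06,
        1.27536718e+00, -1.46027017e-01]), 'qvel': array([ 9.74047050e-04, -1.25815084e-03,  8.76377243e-05, -2.59302281e-04,
        4.53435400e-04,  7.91338225e-04]), 'joint_efforts': array([-1.18357897e-03, -4.31240809e+01, -2.44220656e+01,  7.13118422e-02,
        5.60176594e-02, -8.52393305e-05]), 'tool_pos': array([0.18215624, 0.4919071 , 0.19194121]), 'tool_rot': array([-3.14008634e+00, -2.14658227e-04,  2.78680863e+00]), 'contact_force': array([ 0.51925771, -0.56513358,  0.20922069]), 'torque': array([ 0.05613128,  0.05602837, -0.04337225]), 'opening': 0.09117487501095858} -0.0188
scene 51.441797064832464 320.09379906775234 234.5557605115065 [[0.85, -0.254, 0.461, -0.259], [-0.526, -0.438, 0.729, -1.111], [0.017, -0.862, -0.506, 0.906], [0.0, 0.0, 0.0, 1.0]]
top 46.668651034032045 318.0186093888776 240.59853264281145 [[-0.012, -0.991, 0.131, 0.297], [-1.0, 0.013, 0.013, -0.011], [-0.014, -0.131, -0.991, 1.525], [0.0, 0.0, 0.0, 1.0]]
wrist 67.7633453089441 315.34726489486945 238.57123123262113 [[0.348, 0.896, 0.277, 0.107], [0.938, -0.332, -0.104, 0.521], [-0.002, 0.296, -0.955, 0.384], [0.0, 0.0, 0.0, 1.0]]
```

View pics/scene0.png

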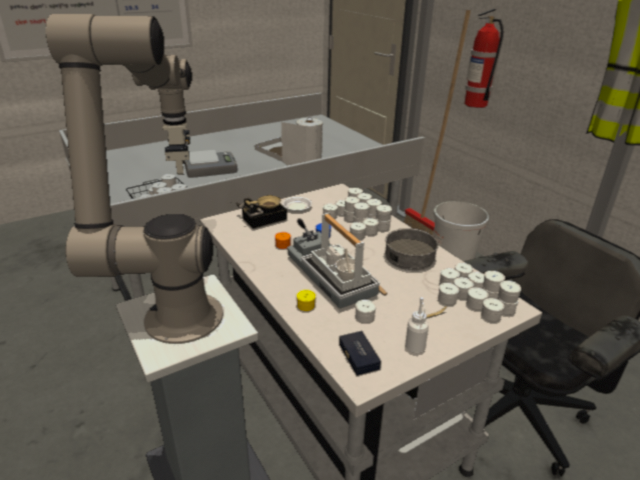

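View pics/top0.png

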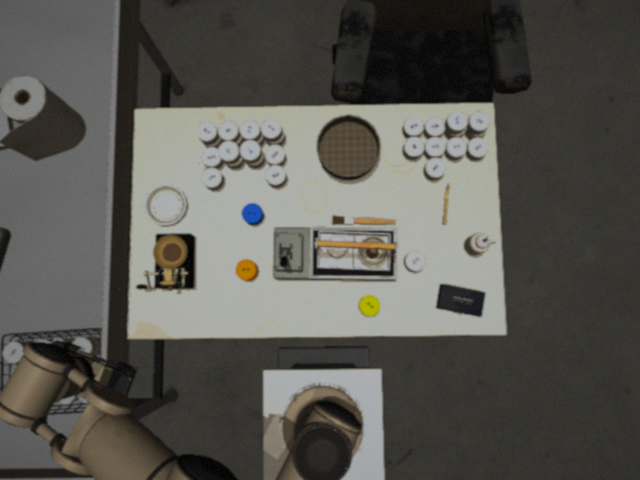

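View pics/wrist0.png

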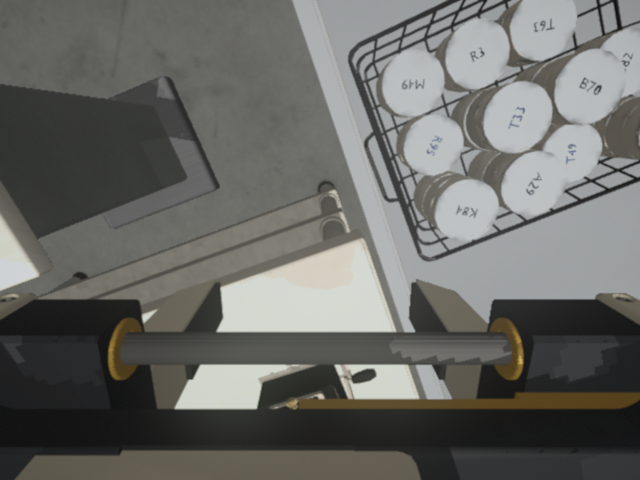

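The top view shows the machine at px (335,252): switch box on the left (290,250), grip bar (355,245), mortar in the right pocket (375,250) and tin in the left (338,250). Next I'll enlarge and measure.

Run:
```python
from h import *
d=dict(np.load('/tmp/top0.npz')); p=P(d)
im=cv2.cvtColor(d['color'],cv2.COLOR_RGB2BGR)
cv2.imwrite('pics/topc.png',cv2.resize(im[205:305,265:425],None,fx=5,fy=5,interpolation=cv2.INTER_CUBIC))
z=p[...,2]; zc=np.clip(z/0.22,0,1)*255
cv2.imwrite('pics/topz.png',cv2.applyColorMap(cv2.resize(zc[205:305,265:425].astype(np.uint8),None,fx=5,fy=5,interpolation=cv2.INTER_NEAREST),cv2.COLORMAP_JET))
s=dict(np.load('/tmp/scene0.npz')); im=cv2.cvtColor(s['color'],cv2.COLOR_RGB2BGR)
cv2.imwrite('pics/scenec.png',cv2.resize(im[190:310,270:400],None,fx=5,fy=5,interpolation=cv2.INTER_CUBIC))
roi=np.zeros(z.shape,bool);roi[205:305,265:425]=1
def rect(m,t):
    q=p[m][:,:2].astype(np.float32); print(t,len(q),cv2.minAreaRect(q), p[m].mean(0))
rect(roi&(z>.175)&(z<.22),'bar')
m=roi&(z>.04)&(z<.08); n,l,st,c=cv2.connectedComponentsWithStats((roi&(z>.035)).astype(np.uint8)); 
for i in range(1,n):
    if st[i,4]>20: rect(l==i,f'comp{i} {st[i]}')
rect(roi&(z>.065)&(z<.078)&(np.mgrid[:480,:640][1]<312),'box')
rect(roi&(z>.1)&(np.mgrid[:480,:640][1]<312),'lever')
```

```text
bar 558 ((0.46066638827323914, -0.08683262020349503), (0.2003195881843567, 0.025689227506518364), 87.16497802734375) [ 0.46073403 -0.08824867  0.19740299]
comp13 [ 274  227  125   53 6437] 6437 ((0.41247865557670593, -0.03628169000148773), (0.33037135004997253, 0.23310843110084534), 88.58824157714844) [ 0.45476623 -0.03908137  0.0795046 ]
comp15 [405 250  20  21 231] 231 ((0.43690964579582214, -0.25028038024902344), (0.050919029861688614, 0.054643504321575165), 89.22755432128906) [ 0.43609365 -0.25109543  0.03830489]
comp25 [360 295  21  10 119] 119 ((0.3234519958496094, -0.08076058328151703), (0.02958603948354721, 0.14617934823036194), 9.740421295166016) [ 0.33042283 -0.12697391  0.05082053]
box 814 ((0.4612357020378113, 0.08554263412952423), (0.07184620201587677, 0.09876193851232529), 89.56835174560547) [0.46328046 0.08316424 0.07127434]
lever 99 ((0.36969828605651855, 0.05223323404788971), (0.1917838454246521, 0.027496030554175377), 32.76787567138672) [0.40687603 0.07376459 0.39199955]
```

View pics/topc.png

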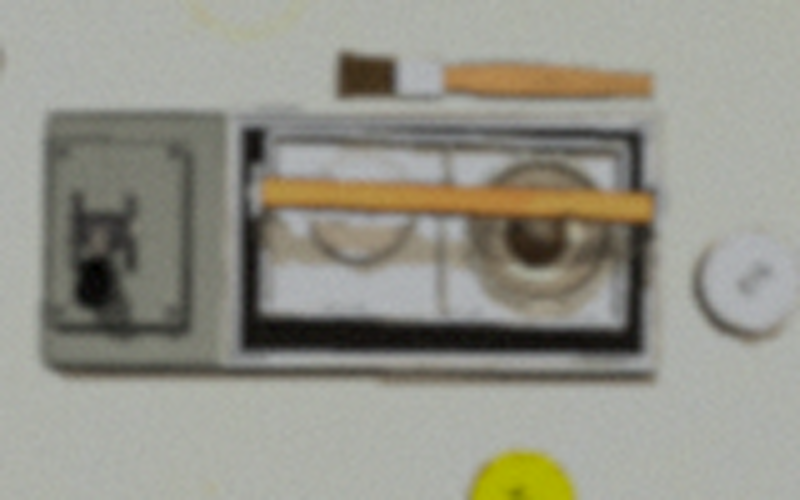

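View pics/topz.png

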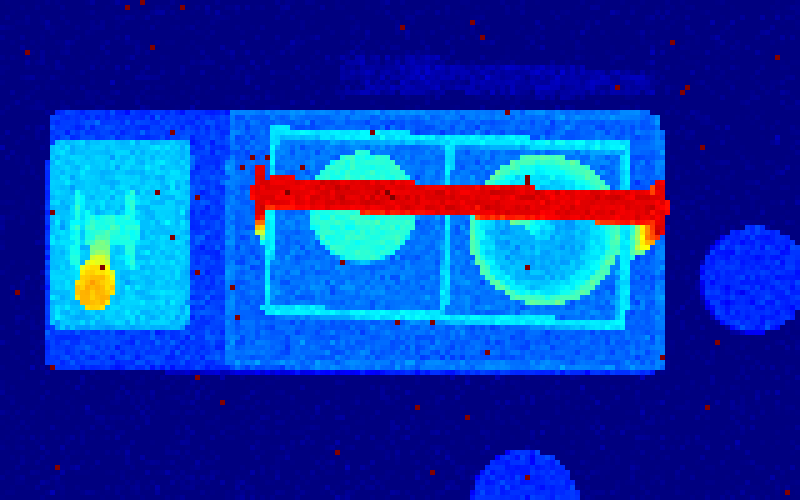

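View pics/scenec.png

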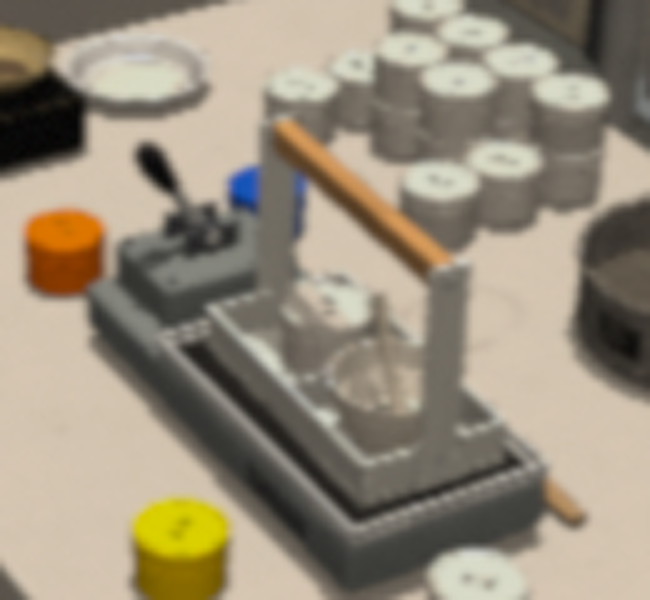

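Run:
```python
from h import *
d=dict(np.load('/tmp/top0.npz')); p=P(d); z=p[...,2]; x=p[...,0]; y=p[...,1]
roi=(x>.35)&(x<.6)&(y>-.25)&(y<.2)
def f(m,t):
    q=p[m]; r=cv2.minAreaRect(q[:,:2].astype(np.float32)); print(t,len(q),np.round(q.mean(0),4),[np.round(a,4) for a in r],q.min(0).round(3),q.max(0).round(3))
L=roi&(y>.05)&(z<.2)
f(L&(z>.1),'lever'); f(L&(z>.13),'lever top'); f(L&(z>.095)&(z<.12),'lever low')
f(L&(z>.081)&(z<.094),'cheeks')
f(L&(z>.066)&(z<.077),'box')
B=roi&(z>.18)&(z<.22)
# bar: bin along y
for a in np.arange(-.19,.04,.02):
    m=B&(y>a)&(y<a+.02)
    if m.sum()>3: print(round(a+.01,3),np.median(x[m]).round(4),x[m].min().round(4),x[m].max().round(4),np.median(z[m]).round(4),m.sum())
f(B,'bar')
deck=roi&(y<.06)&(z>.03)&(z<.06)
from numpy.linalg import lstsq
# machine outline edges: z>.03 mask
M=roi&(z>.03)&(z<.065)
for a in np.arange(-.17,.12,.03):
    m=M&(y>a)&(y<a+.03); print('edge',round(a+.015,3),np.percentile(x[m],[.5,99.5]).round(4))
for a in np.arange(.39,.52,.03):
    m=M&(x>a)&(x<a+.03); print('edgey',round(a+.015,3),np.percentile(y[m],[.5,99.5]).round(4))
W=roi&(z>.078)&(z<.092)&(y<.05)
f(W,'walls')
T=roi&(z>.088)&(z<.1)&(y<.05)&(y>-.07);f(T,'tin')
```

```text
lever 81 [0.4314 0.0927 0.1403] [array([0.4355, 0.0915]), array([0.0181, 0.0398]), np.float64(80.6923)] [0.416 0.084 0.1  ] [0.456 0.102 0.159]
lever top 63 [0.4269 0.0928 0.1475] [array([0.4292, 0.0928]), array([0.0179, 0.0268]), np.float64(89.5324)] [0.416 0.084 0.131] [0.443 0.102 0.159]
lever low 18 [0.4529 0.0927 0.1056] [array([0.4542, 0.0929]), array([0.0105, 0.015 ]), np.float64(87.7484)] [0.447 0.087 0.096] [0.462 0.098 0.116]
cheeks 93 [0.4614 0.0902 0.0879] [array([0.4612, 0.0847]), array([0.0496, 0.0391]), np.float64(87.7712)] [0.442 0.06  0.081] [0.482 0.109 0.093]
box 744 [0.4631 0.0838 0.0713] [array([0.4612, 0.0857]), array([0.0713, 0.0991]), np.float64(89.9718)] [0.412 0.05  0.066] [0.511 0.121 0.077]
-0.18 0.4556 0.4432 0.4687 0.198 55
-0.16 0.4566 0.45 0.4645 0.1977 56
-0.14 0.4587 0.4516 0.4646 0.1983 52
-0.12 0.4595 0.4526 0.4671 0.1984 53
-0.1 0.4596 0.4534 0.4678 0.1986 58
-0.08 0.4602 0.4546 0.4677 0.1988 49
-0.06 0.462 0.4559 0.4704 0.1979 52
-0.04 0.463 0.4569 0.4706 0.1992 59
-0.02 0.4643 0.4581 0.471 0.1984 48
-0.0 0.4658 0.4553 0.4782 0.198 57
0.02 0.4662
[... 206 characters left out ...]
 -0.125 [0.3877 0.5261]
edge -0.095 [0.3879 0.5262]
edge -0.065 [0.3885 0.5261]
edge -0.035 [0.3899 0.527 ]
edge -0.005 [0.3904 0.5272]
edge 0.025 [0.3917 0.5308]
edge 0.055 [0.3925 0.5309]
edge 0.085 [0.3927 0.5314]
edge 0.115 [0.3932 0.5319]
edgey 0.405 [-0.2444  0.1991]
edgey 0.435 [-0.2488  0.1994]
edgey 0.465 [-0.2492  0.1269]
edgey 0.495 [-0.2029  0.1267]
edgey 0.525 [-0.2004  0.1234]
walls 474 [ 0.4621 -0.0856  0.0843] [array([ 0.4617, -0.0863]), array([0.1918, 0.0983]), np.float64(86.7609)] [ 0.408 -0.182  0.078] [0.516 0.01  0.092]
tin 189 [ 0.469  -0.0424  0.0918] [array([ 0.4714, -0.0406]), array([0.0554, 0.0513]), np.float64(11.6081)] [ 0.445 -0.068  0.088] [ 0.5   -0.016  0.099]
```

Candidates: lever (only one) at top px (284,262). The bar at (355,245) belongs to the only carrier. The tin and mortar stand in it. The look-alikes are yellow (369,306), orange (246,270), blue (252,214), the spare tin (415,261) and the white stacks, and I'm leaving all of those alone. The close crop confirms the lever leans toward the robot.

First I'll shut the fingers and move toward a spot before the lever.

Call:
{"op": "send_rows", "data": {
  "series": [
    [-0.0196,-0.0206,0,0,0,0,1],
    [-0.0196,-0.0206,0,0,0,0,1],
    [-0.0196,-0.0206,0,0,0,0,1],
    [-0.0196,-0.0206,0,0,0,0,1],
    [-0.0196,-0.0206,0,0,0,0,1]
  ],
  "newtons": 20
}}

```text
time: 0.57
tool_pos: [0.2386, 0.3604, 0.1924]
tool_rot: [-3.141, -0.0, 2.787]
contact_force: [1.0, 1.1, 0.6]
opening: 0.0632
```

Call:
{"op": "send_rows", "data": {
  "series": [
    [-0.0196,-0.0206,0,0,0,0,1],
    [-0.0196,-0.0206,0,0,0,0,1],
    [-0.0196,-0.0206,0,0,0,0,1],
    [-0.0196,-0.0206,0,0,0,0,1],
    [-0.0196,-0.0206,0,0,0,0,1]
  ]
}}

```text
time: 0.98
tool_pos: [0.2947, 0.2297, 0.1926]
tool_rot: [-3.142, -0.0, 2.787]
contact_force: [1.1, -1.0, 0.0]
opening: 0.03
```

Call:
{"op": "send_rows", "data": {
  "series": [
    [-0.0196,-0.0206,0,0,0,0,1],
    [-0.0196,-0.0206,0,0,0,0,1],
    [-0.0196,-0.0206,0,0,0,0,1],
    [-0.0196,-0.0206,0,0,0,0,1],
    [-0.0196,-0.0206,0,0,0,0,1]
  ]
}}

```text
time: 1.4
tool_pos: [0.3508, 0.0991, 0.1926]
tool_rot: [3.141, -0.0, 2.787]
contact_force: [0.5, 0.4, 0.4]
opening: 0.0007
```

Call:
{"op": "send_rows", "data": {
  "series": [
    [0,0,0,0,0,0.11,1],
    [0,0,0,0,0,0.11,1],
    [0,0,0,0,0,0.11,1],
    [0,0,0,0,0,0.11,1],
    [0,0,0,0,0,0.11,1]
  ]
}}

```text
time: 1.82
tool_pos: [0.3505, 0.1003, 0.1925]
tool_rot: [-3.141, -0.0, 2.231]
contact_force: [0.7, 0.0, 0.1]
opening: 0.0005
```

Call:
{"op": "send_rows", "data": {
  "series": [
    [0,0,0,0,0,0.11,1],
    [0,0,0,0,0,0.11,1],
    [0,0,0,0,0,0.11,1],
    [0,0,0,0,0,0.11,1],
    [0,0,0,0,0,0.11,1]
  ]
}}

```text
time: 2.23
tool_pos: [0.3505, 0.1004, 0.1925]
tool_rot: [-3.141, -0.0, 1.681]
contact_force: [-0.3, -0.2, -0.6]
opening: 0.0003
```

Call:
{"op": "send_rows", "data": {
  "series": [
    [0,0,0,0,0,0.11,1],
    [0,0,0,0,0,0.03,1],
    [0,0,0,0,0,0,1]
  ]
}}

```text
time: 2.48
tool_pos: [0.3505, 0.1004, 0.1925]
tool_rot: [-3.141, -0.0, 1.546]
contact_force: [0.5, -0.5, -0.7]
opening: 0.0006
```

Call:
{"op": "send_rows", "data": {
  "series": [
    [-0.004,0,0.017,0,0,0,1],
    [-0.004,0,0.017,0,0,0,1],
    [0,0,0.017,0,0,0,1],
    [0,0,0.016,0,0,0,1],
    [0,0,0,0,0,0,1]
  ]
}}

```text
time: 2.9
tool_pos: [0.3485, 0.0923, 0.1234]
tool_rot: [-3.136, 0.0, 1.548]
contact_force: [-1.2, -0.9, 0.0]
opening: 0.0006
```

Run:
```python
from h import *
d=cam('wrist'); save(d,'w1.png'); s=cam('scene')
im=cv2.cvtColor(s['color'],cv2.COLOR_RGB2BGR)
cv2.imwrite('pics/s1.png',cv2.resize(im[140:310,200:400],None,fx=4,fy=3.5,interpolation=cv2.INTER_CUBIC))
d=cam('top');p=P(d);z=p[...,2]
im=cv2.cvtColor(d['color'],cv2.COLOR_RGB2BGR); cv2.imwrite('pics/t1.png',cv2.resize(im[205:345,265:425],None,fx=4,fy=4))
m=(abs(p[...,0]-.43)<.03)&(abs(p[...,1]-.093)<.02)&(z>.1)&(z<.17); print(m.sum(),p[m].mean(0))
```

```text
2 [0.42593875 0.10022005 0.14810362]
```

View pics/w1.png

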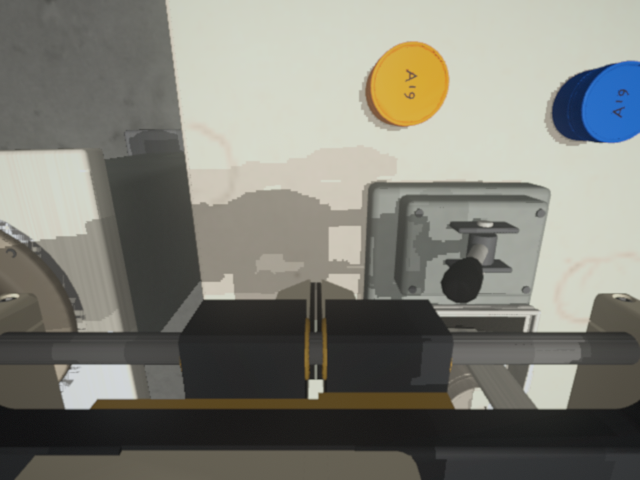

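View pics/s1.png

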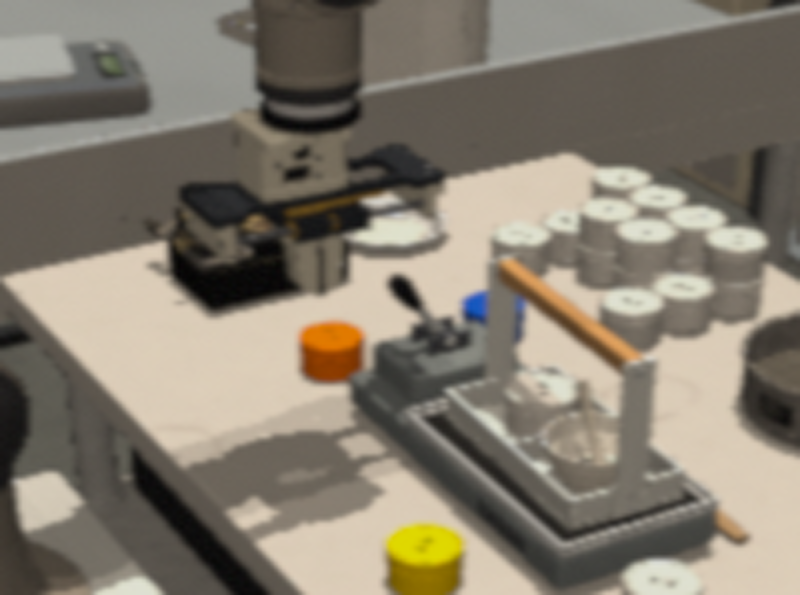

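The wrist view shows the lever's grip at px (462,280), ahead of the shut fingers. I'll cross-check its position from this camera.

Run:
```python
from h import *
d=cam('wrist');p=P(d);z=p[...,2]
g=np.zeros(z.shape,bool); g[255:305,440:490]=1
for lo,hi in((.13,.17),(.1,.13)):
    m=g&(z>lo)&(z<hi)&(p[...,0]>.38); q=p[m]; print(m.sum(),q.mean(0),q.min(0),q.max(0))
g=np.zeros(z.shape,bool); g[215:275,445:520]=1
m=g&(z>.082)&(z<.095); q=p[m]; print('cheeks',m.sum(),q.mean(0),q.min(0),q.max(0))
print(observe()['time'])
```

```text
1292 [0.42436755 0.09712732 0.14788087] [0.41479018 0.08565526 0.13005654] [0.44102088 0.10356466 0.15596919]
115 [0.44122747 0.09805185 0.11987088] [0.42608337 0.09213469 0.10261181] [0.45527161 0.1023253  0.12993727]
cheeks 1328 [0.46276705 0.09783915 0.08860958] [0.44172756 0.07463043 0.08202991] [0.48199381 0.11119319 0.09497438]
3.1
```

Call:
{"op": "send_rows", "data": {
  "series": [
    [0.003,0.012,0,0,0,0,1],
    [0,0.012,0,0,0,0,1],
    [0,0.01,0,0,0,0,1],
    [0,0.008,0,0,0,0,1],
    [0,0.008,0,0,0,0,1]
  ]
}}

```text
time: 3.52
tool_pos: [0.4014, 0.0942, 0.1261]
tool_rot: [3.141, -0.0, 1.547]
contact_force: [-0.2, 0.3, -0.5]
opening: 0.0002
```

Call:
{"op": "send_rows", "data": {
  "series": [
    [0,0.007,0,0,0,0,1],
    [0,0.007,0,0,0,0,1],
    [0,0.007,0,0,0,0,1],
    [0,0.007,0,0,0,0,1],
    [0,0.007,0,0,0,0,1]
  ]
}}

```text
time: 3.93
tool_pos: [0.4362, 0.0934, 0.1256]
tool_rot: [-3.141, -0.0, 1.547]
contact_force: [-0.5, -0.4, 0.6]
opening: 0.0005
```

Run:
```python
from h import *
o=observe();print(o['time'],o['tool_pos'],o['contact_force'])
d=cam('wrist'); save(d,'w2.png')
```

```text
3.9333 [0.43617071 0.09337441 0.12557515] [-0.51148185 -0.40568766  0.59413882]
```

View pics/w2.png

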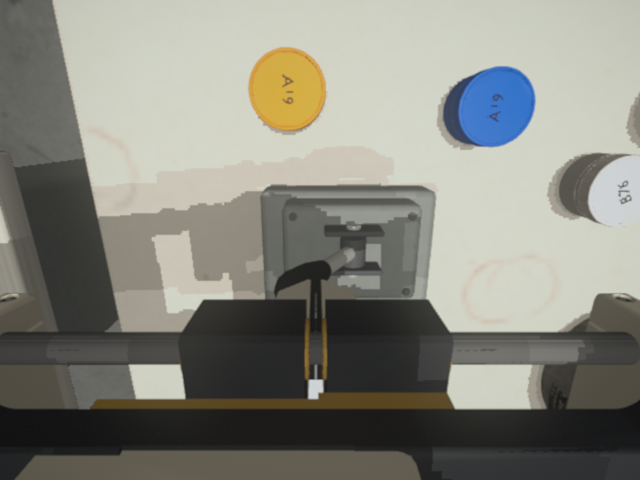

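Run:
```python
from h import *
d=cam('wrist');p=P(d);z=p[...,2]
for u,v in [(280,285),(290,280),(300,275),(315,270),(325,268),(335,262),(345,255),(352,248),(300,292),(315,290),(325,290),(315,300),(330,285)]: print(u,v,p[v,u].round(4))
im=cv2.cvtColor(d['color'],cv2.COLOR_RGB2BGR)
cv2.imwrite('pics/w2c.png',cv2.resize(im[215:415,220:440],None,fx=3,fy=3,interpolation=cv2.INTER_CUBIC))
s=cam('scene')
im=cv2.cvtColor(s['color'],cv2.COLOR_RGB2BGR)
cv2.imwrite('pics/s2.png',cv2.resize(im[170:280,250:400],None,fx=5,fy=5,interpolation=cv2.INTER_CUBIC))
```

```text
280 285 [0.4196 0.0986 0.1518]
290 280 [0.4246 0.1002 0.1495]
300 275 [0.4297 0.1018 0.147 ]
315 270 [0.4374 0.0994 0.1348]
325 268 [0.4431 0.0969 0.1259]
335 262 [0.4497 0.0947 0.1109]
345 255 [0.4568 0.095  0.0995]
352 248 [0.4622 0.0966 0.0906]
300 292 [0.4309 0.1055 0.1748]
315 290 [0.4375 0.1031 0.1681]
325 290 [0.442  0.1046 0.1715]
315 300 [0.4374 0.1009 0.1737]
330 285 [0.4444 0.1052 0.1675]
```

View pics/w2c.png

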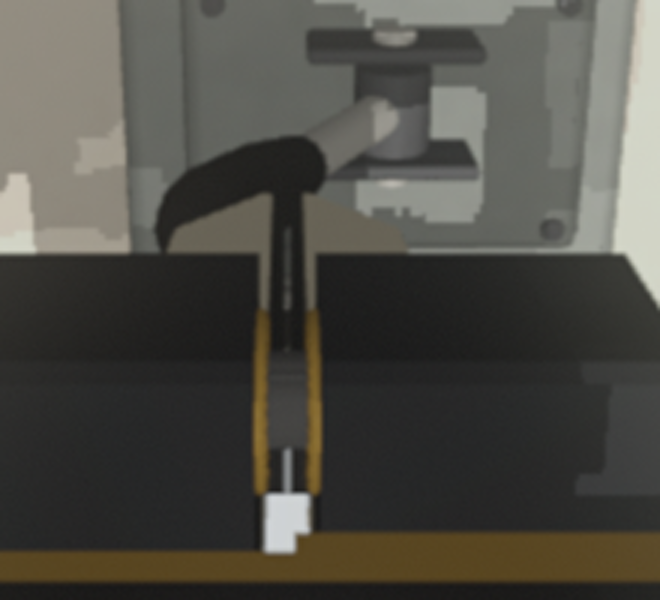

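View pics/s2.png

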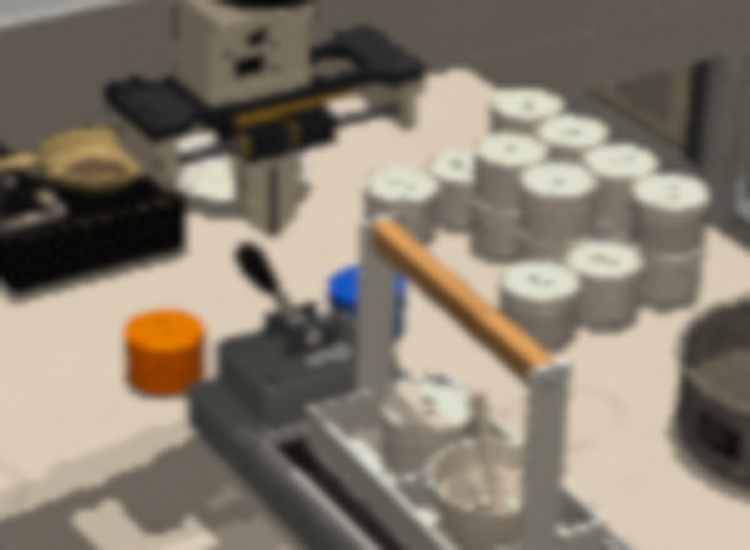

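Run:
```python
from h import *
o=observe(); t=o['tool_pos']; print(t,o['qpos'],o['time'])
for n in ('wrist','scene'):
    d=cam(n); f=240/np.tan(np.radians(d['vfov'])/2); Ti=np.linalg.inv(d['T'])
    if n=='wrist': print(d['T'].round(3))
    for nm,q in [('tcp',t),('tcp+40',t+[0,0,.04]),('face+y tip',t+[0,.0095,0]),('face+y +40',t+[0,.0095,.04]),('levertip',[.419,.095,.152]),('pivot',[.462,.093,.082])]:
        c=Ti[:3,:3]@q+Ti[:3,3]; u=(c[0]/c[2]*f+d['cx'],c[1]/c[2]*f+d['cy']); print(n,nm,np.round(u,1),c[2].round(3), d['range_z'][int(round(u[1])),int(round(u[0]))])
```

```text
[0.43586442 0.09334874 0.1254723 ] [3.86838497e-02 2.71752404e-01 1.83184019e+00 7.31510548e-05
 1.03825542e+00 6.27667702e-02] 4.0833
[[ 1.    -0.023 -0.008  0.438]
 [-0.024 -0.955 -0.296  0.174]
 [-0.001  0.296 -0.955  0.318]
 [ 0.     0.     0.     1.   ]]
wrist tcp [315.6 273.9] 0.208 0.19312312
wrist tcp+40 [315.6 306.8] 0.17 0.1600532
wrist face+y tip [315.2 258.5] 0.205 0.2617826
wrist face+y +40 [315.2 288.5] 0.167 0.16450945
wrist levertip [282.5 291.9] 0.182 0.15799998
wrist pivot [353.1 249.1] 0.249 0.2396681
scene tcp [302.9 225. ] 1.593 1.5792878
scene tcp+40 [302.9 213.9] 1.573 1.5578418
scene face+y tip [301.4 223.7] 1.6 1.5718428
scene face+y +40 [301.4 212.7] 1.58 1.553356
scene levertip [298.  218.7] 1.573 1.5778805
scene pivot [309.9 234.7] 1.627 1.6092939
```

Run:
```python
from h import *
d=cam('wrist');p=P(d)
for u in (308,322,335):
  for v in range(262,302,3): print(u,v,p[v,u].round(4),d['color'][v,u])
d=cam('top');p=P(d)
```

```text
308 262 [0.4293 0.0807 0.0728] [75 77 72]
308 265 [0.4312 0.1023 0.1339] [34 34 31]
308 268 [0.4313 0.1021 0.1379] [34 33 32]
308 271 [0.4313 0.1012 0.1399] [34 34 31]
308 274 [0.4314 0.101  0.1435] [34 33 32]
308 277 [0.4314 0.1001 0.1454] [32 31 30]
308 280 [0.4319 0.1054 0.1613] [99 94 82]
308 283 [0.4319 0.1048 0.1633] [104  99  86]
308 286 [0.432  0.1054 0.1679] [104 100  87]
308 289 [0.4321 0.1058 0.1719] [104  99  86]
308 292 [0.4321 0.1051 0.1736] [103  99  86]
308 295 [0.4322 0.1053 0.1771] [103  98  86]
308 298 [0.4322 0.1051 0.1794] [103  99  86]
308 301 [0.4323 0.1052 0.1824] [103  99  86]
322 262 [0.4391 0.0997 0.123 ] [34 33 31]
322 265 [0.439  0.0999 0.1283] [34 35 32]
322 268 [0.4389 0.0997 0.1322] [34 34 32]
322 271 [0.4389 0.0985 0.1338] [33 33 31]
322 274 [0.4388 0.0977 0.136 ] [34 34 32]
322 277 [0.4388 0.0957 0.1356] [33 32 30]
322 280 [0.4385 0.1048 0.1601] [96 92 80]
322 283 [0.4385 0.105  0.1641] [102  97  84]
322 286 [0.4384 0.1054 0.1683] [100  95  83]
322 289 [0.4384 0.1054 0.1715] [100  96  84]
322 292 [0.4383 0.1052 0.1741] [99 95 82]
322 295 [0.4383 0.1052 0.1771] [99 94 81]
322 298 [0.4382 0.1054 0.1804] [98 94 82]
322 301 [0.4382 0.1051 0.1825] [98 94 81]
335 262 [0.447  0.0963 0.1145] [108 107 101]
335 265 [0.447  0.0949 0.116 ] [110 109 102]
335 268 [0.447  0.0929 0.1157] [111 109 103]
335 271 [0.447  0.0904 0.1146] [99 98 93]
335 274 [0.4482 0.0775 0.0889] [66 67 65]
335 277 [0.449  0.0682 0.0726] [ 99 100  96]
335 280 [0.4489 0.0663 0.0737] [ 98 100  95]
335 283 [0.449  0.0633 0.0725] [ 98 100  93]
335 286 [0.4443 0.1053 0.1684] [103  99  86]
335 289 [0.4442 0.105  0.171 ] [103  99  86]
335 292 [0.4441 0.1049 0.1739] [104  99  86]
335 295 [0.4439 0.1047 0.1763] [103  99  86]
335 298 [0.4438 0.1047 0.1793] [98 94 82]
335 301 [0.4413 0.1304 0.232 ] [32 32 32]
```

Run:
```python
from h import *
d=cam('scene');p=P(d)
im=cv2.cvtColor(d['color'],cv2.COLOR_RGB2BGR)
cv2.imwrite('pics/s3.png',cv2.resize(im[160:240,265:335],None,fx=8,fy=7,interpolation=cv2.INTER_NEAREST))
for v in range(196,230,2): print(v,[p[v,u].round(3).tolist() for u in (300,305)],[d['color'][v,u].tolist() for u in (300,305)])
print(observe())
d=cam('top');p=P(d);z=p[...,2]; im=cv2.cvtColor(d['color'],cv2.COLOR_RGB2BGR)
cv2.imwrite('pics/t3.png',cv2.resize(im[150:480,200:440],None,fx=2.4,fy=1.8))
w=cam('wrist');p=P(w);z=p[...,2]
m=(z>.162)&(z<.19)&(abs(p[...,0]-.436)<.06)&(p[...,1]<.11); print(p[m].min(0),p[m].max(0))
```

```text
196 [[0.408, 0.063, 0.248], [0.422, 0.057, 0.247]] [[24, 24, 24], [23, 23, 24]]
198 [[0.408, 0.062, 0.242], [0.425, 0.062, 0.237]] [[32, 28, 25], [23, 23, 24]]
200 [[0.403, 0.054, 0.239], [0.422, 0.056, 0.234]] [[34, 29, 23], [39, 37, 34]]
202 [[0.406, 0.059, 0.23], [0.44, 0.086, 0.21]] [[72, 67, 58], [103, 96, 81]]
204 [[0.42, 0.083, 0.209], [0.436, 0.081, 0.206]] [[118, 109, 93], [99, 91, 77]]
206 [[0.421, 0.086, 0.201], [0.438, 0.083, 0.198]] [[118, 109, 93], [94, 86, 73]]
208 [[0.421, 0.085, 0.194], [0.438, 0.084, 0.19]] [[117, 107, 92], [94, 86, 73]]
210 [[0.422, 0.087, 0.186], [0.436, 0.08, 0.185]] [[117, 108, 91], [94, 86, 74]]
212 [[0.421, 0.085, 0.18], [0.44, 0.086, 0.174]] [[114, 105, 89], [95, 88, 75]]
214 [[0.42, 0.084, 0.173], [0.44, 0.087, 0.167]] [[132, 122, 105], [96, 88, 76]]
216 [[0.575, 0.357, -0.002], [0.438, 0.084, 0.162]] [[197, 183, 164], [133, 123, 109]]
218 [[0.424, 0.092, 0.155], [0.583, 0.332, -0.002]] [[154, 142, 127], [211, 196, 176]]
220 [[0.425, 0.093, 0.146], [0.575, 0.319, -0.002]] [[33, 30, 28], [219, 204, 183]]
222 [[0.421, 0.086, 0.144], [0.566, 0.
[... 346 characters left out ...]
37104e-01, 1.83314916e+00, 1.02877278e-04,
       1.03816497e+00, 6.27517581e-02]), 'qvel': array([-1.12599307e-03, -8.33878422e-04, -4.35074909e-04,  9.31740421e-07,
       -2.77592435e-03,  8.36765754e-04]), 'joint_efforts': array([-1.99321832e-02, -3.59946799e+01, -2.12271577e+01,  7.14788795e-02,
        3.27687431e-02,  2.58807512e-05]), 'tool_pos': array([0.43523603, 0.0934395 , 0.12565251]), 'tool_rot': array([-3.14142883e+00, -7.84986376e-05,  1.54691784e+00]), 'contact_force': array([-1.5648198 , -0.57783321, -0.06990557]), 'torque': array([-0.0870607 ,  0.10849867,  0.00896495]), 'opening': 0.0004161500494802261}
[0.41863854 0.08743068 0.16212928] [0.452509   0.10617395 0.18993866]
```

View pics/s3.png

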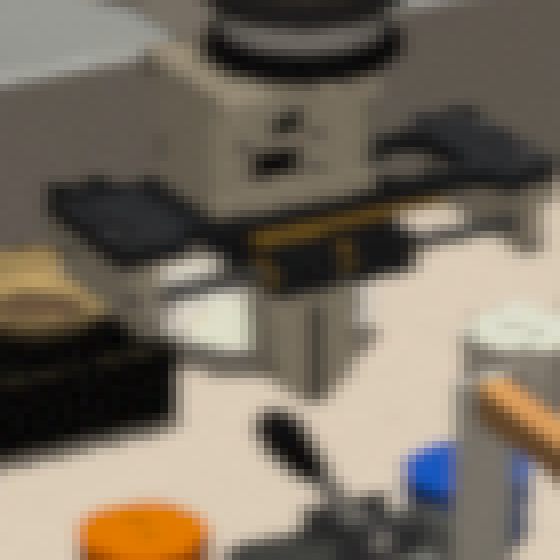

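View pics/t3.png

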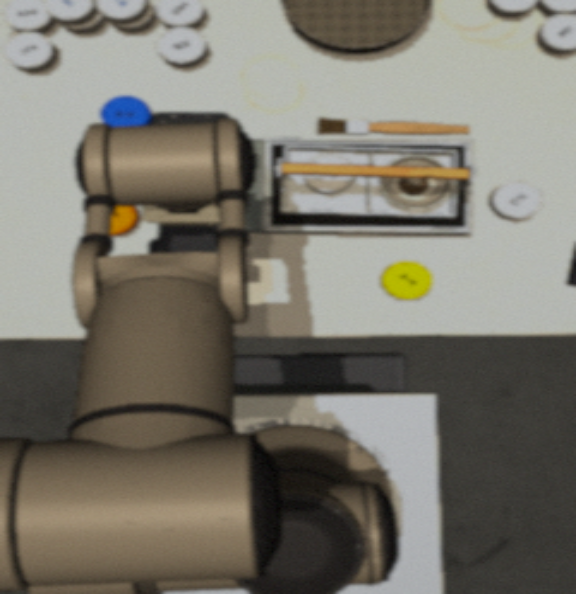

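Two cameras and the missing contact force agree: the shut fingertips really end at z≈0.160, about 35 mm above the reported TCP. They passed over the lever, which hasn't moved. I'll back off, go 35 mm lower and push again.

Call:
{"op": "send_rows", "data": {
  "series": [
    [0,-0.02,0,0,0,0,1],
    [0,-0.02,0,0,0,0,1],
    [0,-0.02,0,0,0,0,1],
    [0,-0.018,0,0,0,0,1],
    [0,0,0,0,0,0,1]
  ]
}}

```text
time: 4.85
tool_pos: [0.3541, 0.0954, 0.1254]
tool_rot: [-3.139, 0.0, 1.547]
contact_force: [-1.3, 0.5, 0.3]
opening: 0.0005
```

Call:
{"op": "send_rows", "data": {
  "series": [
    [0,0,0.012,0,0,0,1],
    [0,0,0.012,0,0,0,1],
    [0,0,0.011,0,0,0,1],
    [0,0,0,0,0,0,1]
  ]
}}

```text
time: 5.18
tool_pos: [0.3572, 0.0952, 0.0894]
tool_rot: [-3.139, 0.0, 1.547]
contact_force: [-0.7, -0.0, 0.2]
opening: 0.0002
```

Run:
```python
from h import *
d=cam('scene');p=P(d)
im=cv2.cvtColor(d['color'],cv2.COLOR_RGB2BGR)
cv2.imwrite('pics/s4.png',cv2.resize(im[160:260,245:335],None,fx=7,fy=6,interpolation=cv2.INTER_CUBIC))
w=cam('wrist');save(w,'w4.png');p=P(w);z=p[...,2];o=observe();print(o['tool_pos'],o['contact_force'])
t=o['tool_pos']
m=(abs(p[...,0]-t[0])<.03)&(abs(p[...,1]-t[1])<.018)&(z>.09)&(z<.18)
print(m.sum(),p[m].min(0),p[m].max(0))
```

```text
[0.35809149 0.09526568 0.09072703] [0.26123066 0.32420242 0.98432647]
1775 [0.34091807 0.08639266 0.12355491] [0.37497408 0.10797654 0.17195692]
```

View pics/s4.png

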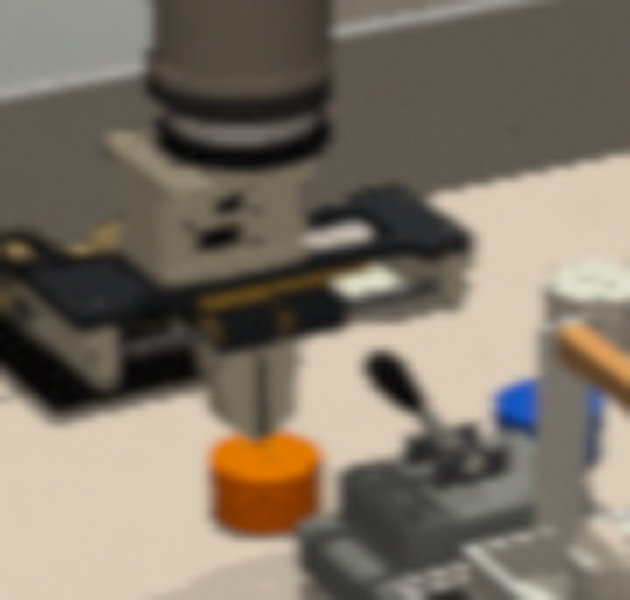

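View pics/w4.png

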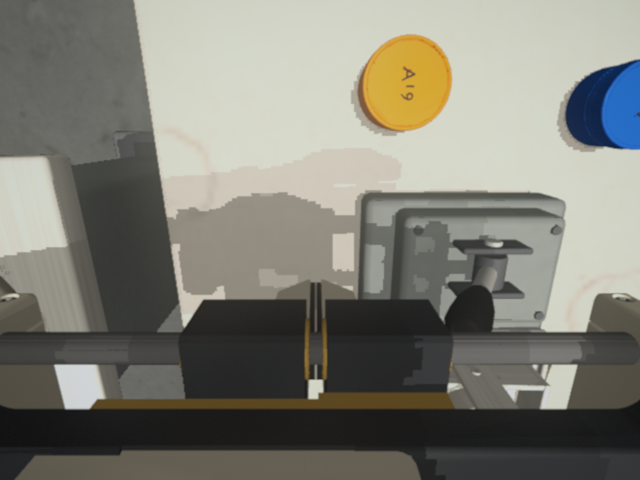

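The tip is now at z≈0.124, behind the lever and in line with it. Pushing.

Call:
{"op": "send_rows", "data": {
  "series": [
    [0,0.012,0,0,0,0,1],
    [0,0.012,0,0,0,0,1],
    [0,0.01,0,0,0,0,1],
    [0,0.008,0,0,0,0,1],
    [0,0.008,0,0,0,0,1]
  ]
}}

```text
time: 5.7
tool_pos: [0.4082, 0.0941, 0.0909]
tool_rot: [-3.141, -0.0, 1.547]
contact_force: [-2.5, -0.3, 0.8]
opening: 0.0004
```

Call:
{"op": "send_rows", "data": {
  "series": [
    [0,0.006,0,0,0,0,1],
    [0,0.006,0,0,0,0,1],
    [0,0.006,0,0,0,0,1],
    [0,0.006,0,0,0,0,1],
    [0,0.006,0,0,0,0,1]
  ]
}}

```text
time: 6.12
tool_pos: [0.4381, 0.0934, 0.0906]
tool_rot: [3.141, -0.0, 1.547]
contact_force: [-0.2, 1.0, -0.2]
opening: 0.0004
```

Run:
```python
from h import *
d=cam('scene');p=P(d)
im=cv2.cvtColor(d['color'],cv2.COLOR_RGB2BGR)
cv2.imwrite('pics/s5.png',cv2.resize(im[160:260,245:335],None,fx=7,fy=6,interpolation=cv2.INTER_CUBIC))
print(observe()['tool_pos'],observe()['contact_force'])
```

```text
[0.43946613 0.09328225 0.09073651] [ 1.13543882 -0.62729484 -0.38078115]
```

View pics/s5.png

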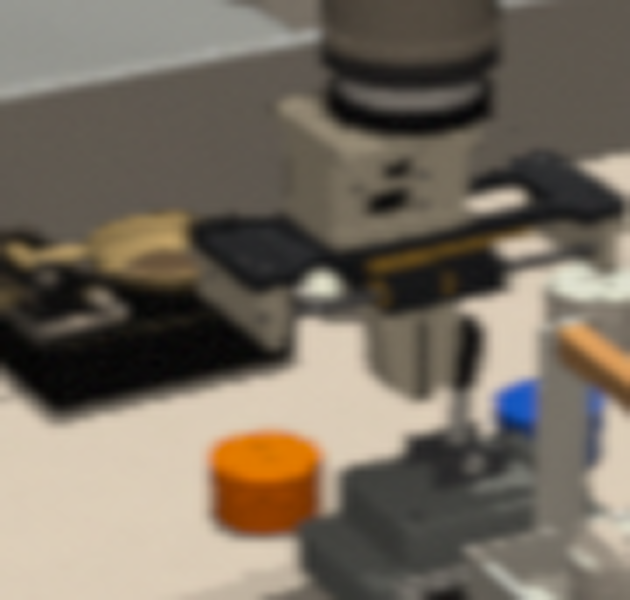

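The lever is pushed to about upright. I'll push a few mm further.

Call:
{"op": "send_rows", "data": {
  "series": [
    [0,0.004,0,0,0,0,1],
    [0,0.004,0,0,0,0,1],
    [0,0.003,0,0,0,0,1],
    [0,0,0,0,0,0,1],
    [0,0,0,0,0,0,1]
  ]
}}

```text
time: 6.58
tool_pos: [0.4486, 0.0931, 0.0906]
tool_rot: [-3.142, -0.0, 1.547]
contact_force: [0.2, -0.0, 0.3]
opening: 0.0005
```

Run:
```python
from h import *
d=cam('scene');p=P(d)
im=cv2.cvtColor(d['color'],cv2.COLOR_RGB2BGR)
cv2.imwrite('pics/s6.png',cv2.resize(im[160:260,245:335],None,fx=7,fy=6,interpolation=cv2.INTER_CUBIC))
print(observe()['tool_pos'],observe()['contact_force'])
```

```text
[0.44840197 0.09308557 0.09055931] [-0.08462523  0.43836262 -0.65997737]
```

View pics/s6.png

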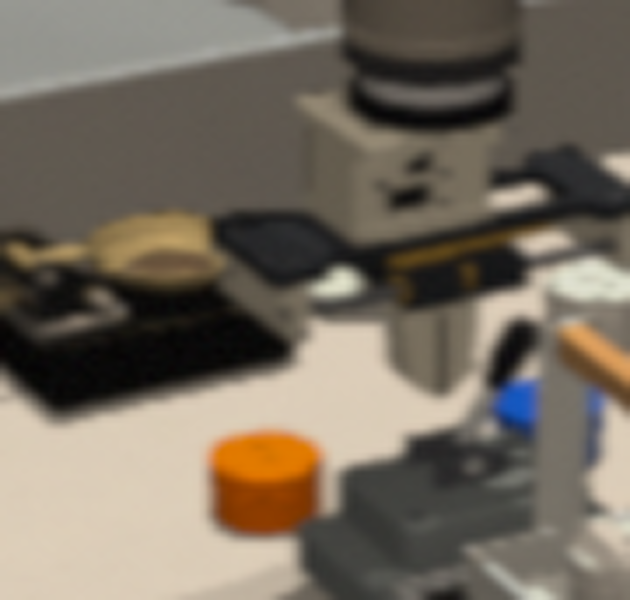

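The lever now leans away. I'll back off, raise the gripper and open it. I'll confirm the lever with the wrist depth on the way.

Call:
{"op": "send_rows", "data": {
  "series": [
    [0,-0.02,0,0,0,0,1],
    [0,-0.02,0,0,0,0,1],
    [0,0,-0.03,0,0,0,1],
    [0,0,-0.04,0,0,0,1],
    [0,0,-0.04,0,0,0,0]
  ]
}}

```text
time: 7.05
tool_pos: [0.407, 0.094, 0.2015]
tool_rot: [-3.139, 0.0, 1.547]
contact_force: [2.5, -0.4, -0.3]
opening: 0.0037
```

Call:
{"op": "send_rows", "data": {
  "series": [
    [0,0.02,-0.03,0,0,0.03,0],
    [-0.01,0.02,0,0,0,0,0],
    [0,0,0,0,0,0,0],
    [0,0,0,0,0,0,0]
  ]
}}

```text
time: 7.38
tool_pos: [0.4479, 0.0822, 0.2304]
tool_rot: [-3.141, -0.0, 1.516]
contact_force: [-0.4, -0.4, 0.1]
opening: 0.0291
```

Run:
```python
from h import *
w=cam('wrist');save(w,'w7.png');print(observe()['tool_pos'],observe()['tool_rot'],observe()['opening'])
p=P(w);z=p[...,2]
m=(z>.13)&(z<.17)&(p[...,1]>.06)&(p[...,1]<.13)&(p[...,0]>.4)&(p[...,0]<.56); print('lever top',m.sum(),p[m].mean(0))
```

```text
[0.44706533 0.08248747 0.22987736] [-3.13951924e+00 -9.80063800e-05  1.51637202e+00] 0.033312084059394204
lever top 738 [0.49510658 0.09355879 0.14631004]
```

View pics/w7.png

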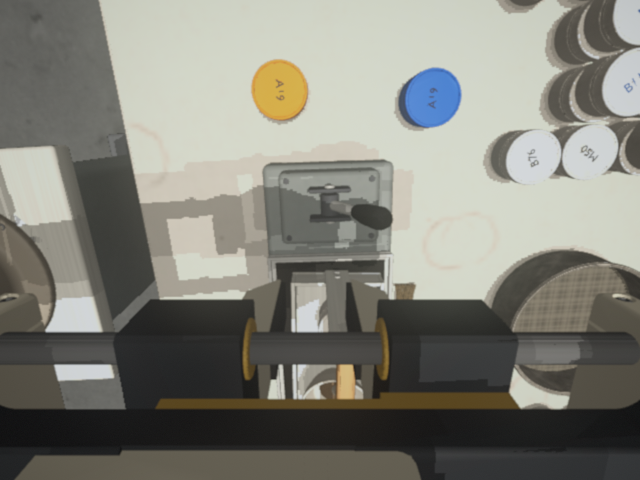

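The lever's top is now at x≈0.495, past the pivot at 0.462, so it's at the far stop. Next I'll re-measure the bar.

Run:
```python
from h import *
d=cam('top');p=P(d);z=p[...,2];x=p[...,0];y=p[...,1]
B=(x>.43)&(x<.49)&(z>.18)&(z<.215)&(y<.015)&(y>-.2)
Y=[];X=[]
for a in np.arange(-.175,.0,.025):
    m=B&(y>a)&(y<a+.025)
    if m.sum()>10: Y.append(y[m].mean());X.append((np.percentile(x[m],3)+np.percentile(x[m],97))/2);print(Y[-1].round(3),X[-1].round(4),m.sum(),np.median(z[m]).round(4))
print(np.polyfit(Y,X,1), y[B].min(),y[B].max())
print(observe()['time'])
```

```text
-0.163 0.4571 73 0.1979
-0.137 0.458 62 0.1989
-0.112 0.4602 71 0.1986
-0.088 0.461 65 0.1981
-0.062 0.463 65 0.1982
-0.038 0.4638 71 0.1983
-0.012 0.4659 63 0.1981
[0.05822613 0.46636116] -0.18775852408827268 0.013145979710926112
7.4833
```

Call:
{"op": "send_rows", "data": {
  "series": [
    [-0.025,0.0034,0,0,0,0,0],
    [-0.03,0.004,0,0,0,0,0],
    [-0.03,0.004,0,0,0,0,0],
    [-0.03,0.004,0,0,0,0,0],
    [-0.03,0.004,0,0,0,0,0]
  ]
}}

```text
time: 7.9
tool_pos: [0.4584, -0.0639, 0.2299]
tool_rot: [-3.14, -0.001, 1.518]
contact_force: [0.3, 0.1, -0.7]
opening: 0.0702
```

Call:
{"op": "send_rows", "data": {
  "series": [
    [-0.02,0.002,0,0,0,0,0],
    [-0.014,0.002,0,0,0,0,0],
    [0,0,0,0,0,0,0],
    [0,0,0,0,0,0,0],
    [0,0,0,0,0,0,0]
  ]
}}

```text
time: 8.32
tool_pos: [0.4611, -0.0965, 0.2302]
tool_rot: [-3.141, -0.001, 1.517]
contact_force: [0.2, -0.4, 0.6]
opening: 0.0917
```

Run:
```python
from h import *
w=cam('wrist');save(w,'w8.png');o=observe();t=o['tool_pos'];print(t,o['tool_rot'],o['opening'])
p=P(w);z=p[...,2];x=p[...,0];y=p[...,1]
B=(x>.43)&(x<.49)&(z>.19)&(z<.21)&(y<.0)&(y>-.15)
for a in np.arange(-.15,0,.02):
    m=B&(y>a)&(y<a+.02)
    if m.sum()>10: print(round(a+.01,3),np.percentile(x[m],[3,97]).round(4),np.median(z[m]).round(4),m.sum())
for s in(-1,1):
    m=(abs(x-t[0]-s*.056)<.03)&(abs(y-t[1])<.02)&(z>.23)&(z<.32)
    if m.any(): print('finger',m.sum(),p[m].min(0),p[m].max(0))
```

```text
[ 0.46125473 -0.09633625  0.23035231] [-3.14082457e+00 -6.99304850e-04  1.51784969e+00] 0.09203497712739804
-0.14 [0.4521 0.4652] 0.2001 502
-0.12 [0.4531 0.4661] 0.2001 544
-0.1 [0.4539 0.467 ] 0.2002 589
-0.08 [0.4551 0.4684] 0.2001 633
-0.06 [0.4564 0.4694] 0.2001 684
-0.04 [0.4576 0.4703] 0.2001 722
-0.02 [0.4587 0.4719] 0.2001 804
-0.0 [0.4592 0.4726] 0.2001 430
finger 3388 [ 0.39765333 -0.10486363  0.26373706] [ 0.41642953 -0.08071385  0.31994421]
finger 3408 [ 0.5060229  -0.10935495  0.2639629 ] [ 0.52558805 -0.08640625  0.31997784]
```

View pics/w8.png

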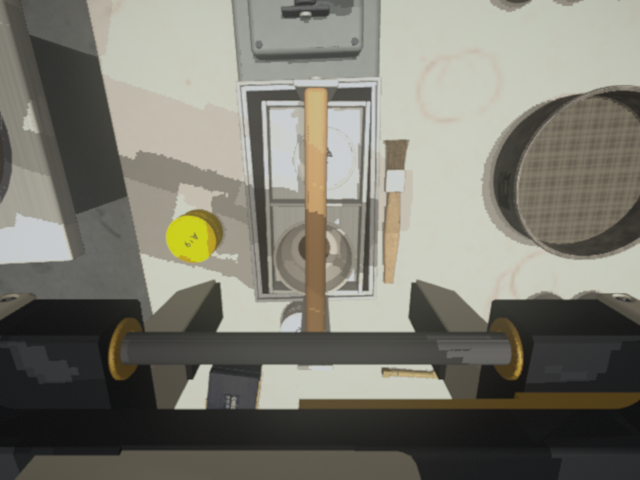

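The bar is centred between the open fingers (bar x 0.4605, finger midpoint 0.461). The tips are at z 0.264. I'll descend 93 mm so the pads straddle the bar.

Call:
{"op": "send_rows", "data": {
  "series": [
    [-0.001,-0.0005,0.02,0,0,0,0],
    [0,0,0.025,0,0,0,0],
    [0,0,0.025,0,0,0,0],
    [0,0,0.015,0,0,0,0],
    [0,0,0.008,0,0,0,0]
  ]
}}

```text
time: 8.78
tool_pos: [0.4598, -0.0969, 0.1357]
tool_rot: [-3.138, -0.001, 1.518]
contact_force: [0.1, 0.3, -0.5]
opening: 0.0919
```

Call:
{"op": "send_rows", "data": {
  "series": [
    [0,0,0,0,0,0,0.3],
    [0,0,0,0,0,0,0.6],
    [0,0,0,0,0,0,0.7],
    [0,0,0,0,0,0,0.7],
    [0,0,0,0,0,0,0.7]
  ],
  "newtons": 35
}}

```text
time: 9.2
tool_pos: [0.4617, -0.0986, 0.1385]
tool_rot: [3.14, 0.001, 1.517]
contact_force: [0.3, -0.1, 0.4]
opening: 0.0634
```

Run:
```python
from h import *
s=cam('scene');o=observe();print(o['tool_pos'],o['opening'],o['contact_force'])
im=cv2.cvtColor(s['color'],cv2.COLOR_RGB2BGR)
cv2.imwrite('pics/s9.png',cv2.resize(im[150:310,250:410],None,fx=3.75,fy=3.75,interpolation=cv2.INTER_CUBIC))
```

```text
[ 0.46158375 -0.09859977  0.13833932] 0.05919755933707254 [-0.43997899  0.19680679 -0.27679829]
```

View pics/s9.png

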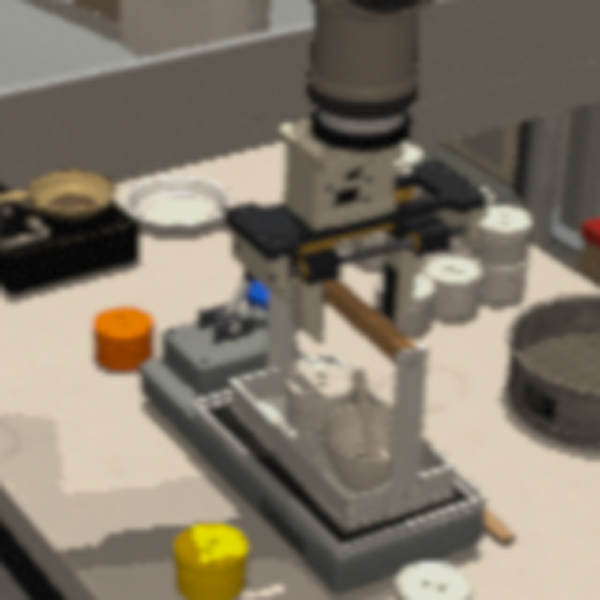

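The fingers straddle the bar. I'll close onto it, after shifting about 1 mm to centre.

Call:
{"op": "send_rows", "data": {
  "series": [
    [0,-0.001,0,0,0,0,0.8],
    [0,0,0,0,0,0,0.9],
    [0,0,0,0,0,0,1],
    [0,0,0,0,0,0,1],
    [0,0,0,0,0,0,1]
  ],
  "newtons": 35
}}

```text
time: 9.67
tool_pos: [0.4602, -0.0984, 0.1376]
tool_rot: [3.142, -0.0, 1.517]
contact_force: [0.7, -0.4, -0.5]
opening: 0.0254
```

Call:
{"op": "send_rows", "data": {
  "series": [
    [0,0,0,0,0,0,1],
    [0,0,0,0,0,0,1],
    [0,0,0,0,0,0,1],
    [0,0,0,0,0,0,1],
    [0,0,0,0,0,0,1]
  ]
}}

```text
time: 10.08
tool_pos: [0.4602, -0.0983, 0.1375]
tool_rot: [-3.142, -0.0, 1.517]
contact_force: [1.2, -0.6, -1.3]
opening: 0.0137
```

Gripped: the opening is 13.7 mm on the 14 mm bar. I'll lift slowly, 12 mm first, then check.

Call:
{"op": "send_rows", "data": {
  "series": [
    [0,0,0,0,0,0,1],
    [0,0,-0.002,0,0,0,1],
    [0,0,-0.003,0,0,0,1],
    [0,0,-0.003,0,0,0,1],
    [0,0,-0.004,0,0,0,1]
  ]
}}

```text
time: 10.5
tool_pos: [0.4598, -0.0983, 0.1496]
tool_rot: [-3.141, -0.0, 1.517]
contact_force: [-0.0, -0.5, -4.5]
opening: 0.0137
```

Call:
{"op": "send_rows", "data": {
  "series": [
    [0,0,0,0,0,0,1],
    [0,0,0,0,0,0,1],
    [0,0,0,0,0,0,1]
  ]
}}

```text
time: 10.75
tool_pos: [0.4601, -0.0984, 0.1496]
tool_rot: [-3.142, -0.0, 1.517]
contact_force: [-0.3, -0.5, -4.4]
opening: 0.0137
```

Run:
```python
from h import *
s=cam('scene');o=observe();print(o['tool_pos'],o['opening'],o['contact_force'],o['torque'])
im=cv2.cvtColor(s['color'],cv2.COLOR_RGB2BGR)
cv2.imwrite('pics/s10.png',cv2.resize(im[150:310,250:410],None,fx=3.75,fy=3.75,interpolation=cv2.INTER_CUBIC))
w=cam('wrist');p=P(w);z=p[...,2];x=p[...,0];y=p[...,1]
B=(x>.43)&(x<.49)&(z>.19)&(z<.235)&(y<.0)&(y>-.07)
A=np.c_[x[B],y[B],np.ones(B.sum())]; print(B.sum(),np.linalg.lstsq(A,z[B],rcond=None)[0])
```

```text
[ 0.45997881 -0.09834858  0.14948392] 0.013594280547281677 [ 0.27445887  0.1417662  -5.39444189] [-0.10794139  0.08994908  0.0100873 ]
7455 [-0.00152262  0.00116948  0.21283827]
```

View pics/s10.png

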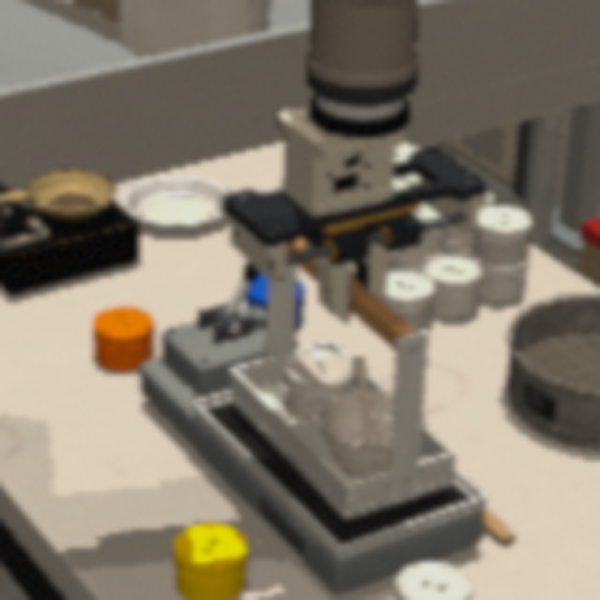

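The carrier is off the deck and level (bar slope 0.001), with about 5 N on the wrist. I'll lift the remaining 88 mm.

Call:
{"op": "send_rows", "data": {
  "series": [
    [0,0,-0.003,0,0,0,1],
    [0,0,-0.005,0,0,0,1],
    [0,0,-0.006,0,0,0,1],
    [0,0,-0.007,0,0,0,1],
    [0,0,-0.007,0,0,0,1]
  ]
}}

```text
time: 11.27
tool_pos: [0.4603, -0.0985, 0.1786]
tool_rot: [3.141, 0.0, 1.517]
contact_force: [-0.9, 0.2, -5.0]
opening: 0.0135
```

Call:
{"op": "send_rows", "data": {
  "series": [
    [0,0,-0.007,0,0,0,1],
    [0,0,-0.007,0,0,0,1],
    [0,0,-0.007,0,0,0,1],
    [0,0,-0.007,0,0,0,1],
    [0,0,-0.007,0,0,0,1]
  ]
}}

```text
time: 11.68
tool_pos: [0.4601, -0.0984, 0.2134]
tool_rot: [3.141, -0.0, 1.517]
contact_force: [0.4, -0.4, -5.2]
opening: 0.0137
```

Call:
{"op": "send_rows", "data": {
  "series": [
    [0,0,-0.007,0,0,0,1],
    [0,0,-0.007,0,0,0,1],
    [0,0,-0.005,0,0,0,1],
    [0,0,-0.004,0,0,0,1],
    [0,0,-0.002,0,0,0,1]
  ]
}}

```text
time: 12.1
tool_pos: [0.4603, -0.0985, 0.2382]
tool_rot: [3.141, 0.0, 1.517]
contact_force: [-0.1, 0.2, -4.6]
opening: 0.0136
```

Call:
{"op": "send_rows", "data": {
  "series": [
    [0,0,0,0,0,0,1],
    [0,0,0,0,0,0,1],
    [0,0,0,0,0,0,1],
    [0,0,0,0,0,0,1],
    [0,0,0,0,0,0,1]
  ]
}}

```text
time: 12.52
tool_pos: [0.46, -0.0984, 0.2373]
tool_rot: [-3.141, -0.0, 1.517]
contact_force: [-0.0, 0.9, -4.6]
opening: 0.0138
```

Run:
```python
from h import *
s=cam('scene');save(s,'s11full.png');o=observe();print(o['time'],o['tool_pos'],o['opening'],o['contact_force'],abs(o['qvel']).max())
im=cv2.cvtColor(s['color'],cv2.COLOR_RGB2BGR)
cv2.imwrite('pics/s11.png',cv2.resize(im[150:310,250:410],None,fx=3.75,fy=3.75,interpolation=cv2.INTER_CUBIC))
w=cam('wrist');save(w,'w11.png');p=P(w);z=p[...,2];x=p[...,0];y=p[...,1]
B=(x>.43)&(x<.49)&(z>.285)&(z<.32)&(y<.0)&(y>-.07)
A=np.c_[x[B],y[B],np.ones(B.sum())]; print(B.sum(),np.linalg.lstsq(A,z[B],rcond=None)[0],np.median(z[B]))
m=(z>.13)&(z<.17)&(abs(y-.093)<.03)&(x>.4)&(x<.56); print('lever top',m.sum(),p[m].mean(0))
```

```text
12.5667 [ 0.46004813 -0.09837842  0.23738276] 0.01353957409259124 [-0.21807    -0.09365916 -5.64354859] 0.0011037520941809204
7449 [-0.00261345  0.00101064  0.30123364] 0.30009772060238515
lever top 0 [nan nan nan]<stdin>:8: RuntimeWarning: Mean of empty slice.
  ret = um.true_divide(
```

View pics/s11.png

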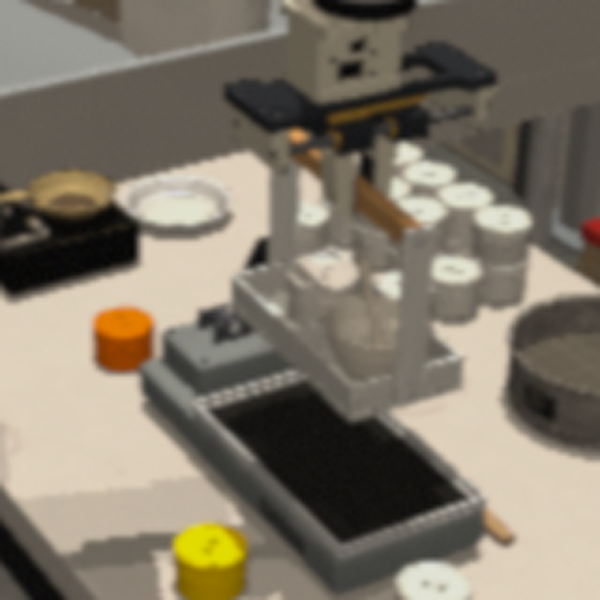

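View pics/w11.png

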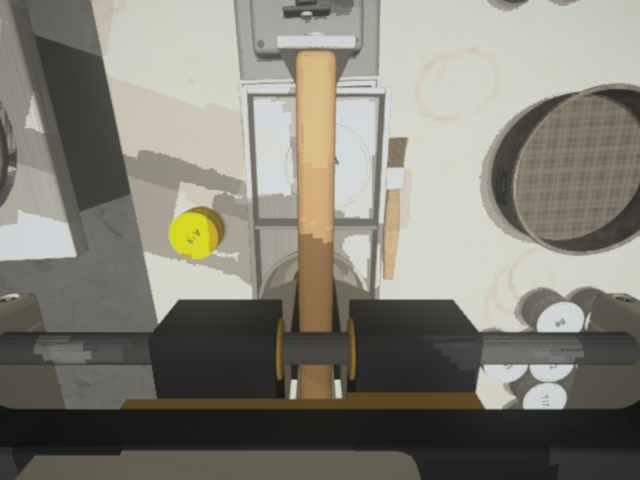

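The carrier is up 100 mm (bar top at 0.300), level and still, with the tin and mortar upright in it. The lever in the scene view still leans away, with its black tip at crop (262,250). Handing in.

```bash
python3 -c "
from cell import workorder
print(workorder.hand_in())"
```

```text
the job is handed in; nothing more can be done
None
```

I flipped the lever to its far stop while the carrier stood on the deck. I then gripped the bar about 10 mm toward the mortar side, lifted the carrier straight up about 100 mm, and handed the job in while holding it there. `hand_in()` gives no verdict; the last picture was taken at 12.6 s of the 48 s limit.

**Last checks before handing in:**
- **Carrier:** the bar top was at z 0.300, against about 0.200 on the deck. Its slope was under 0.003 rad and the arm was still.
- **Grip:** the opening was 13.5 mm on the 14 mm bar, with about 5 N on the wrist.
- **Contents:** the tin and mortar looked upright in their pockets.
- **Bystanders:** nothing looked moved in the last views. I judged this by eye and did not measure it.

**What disagreed or failed:**
- **Fingertip height:** the real fingertips sat about 35 mm above the reported TCP, as both the scene and wrist cameras showed. My first push therefore passed over the lever without touching it. I corrected for the offset in every later move.
- **Final lever check:** the depth measurement at the end found no points because the lever was out of the wrist camera's view. The scene image still showed it leaning away. The earlier measurement, after the flip, had its top at x≈0.495 against the pivot at 0.462.

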